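# Advance the sample changer by one cell with its hand wheel

### The arm

A 6-joint arm with a two-finger parallel gripper is mounted at the origin on a cart in front of the work surface, level with it; the furniture and walls round the work are solid. World frame = base frame: x ahead of the robot, y to its left, z up, the work surface at z = 0. Lengths are in m, angles in rad, forces in N, time in s.
With the tool pointing down it reaches from about 0.375 to 0.9 m from the base axis. Payload 3.1 kg.
Tool frame: the origin (TCP) lies on the centre line of the jaws, within the pads' length; the fingertips stand ahead of it and the grasp point (between the pads) lies 5 mm behind it (arm.finger_overhang is the z of the fingertips in the tool frame, in m); z points along the fingers, y is the line along which they close (so a half turn about z gives the same grasp; the last joint's range is limited). The gripper opens to 87 mm and grips with 3 to 60 N. Pads are 19 mm wide; open, the fingers measure 117 mm over their backs; the gripper's body (75 mm by 190 mm) begins 51 mm behind the grasp point.
Start: joints at [1.087, 0.527, 1.433, -0, 1.181, -0.178], TCP at [0.188, 0.596, 0.237] pointing down, gripper open.
Joint ranges: [-3.08, 3.08], [-0.75, 2.2], [0.22, 2.44], [-1.43, 4.57], [0, 2.65], [-2.85, 2.85]. Speed limits (rad/s): [2.79, 2.79, 3.14, 3.14, 3.14, 3.14].

### API

Orientations are given as a rotation vector (axis times angle).
In Python, from rig import arm, move_gripper, vision, sign_off gives the robot as it stands. Calls block until the motion is done:
- arm.move_pose(position, orientation): joint-space move of the TCP to a pose.
- arm.move_l(position, rot=None, rate=0.15, f_stop=None): straight line of the TCP; rot=None keeps the orientation; rate is the mean speed in m/s. With f_stop (N) it stops when the force on the tool has changed by that much, and returns True; else False.
- arm.set_joints(angles): joint-space move.
- move_gripper(opening, effort=None): opening from 0.0 (shut) to 1.0 (fully open); effort is the grip in N (None keeps the last); returns when the fingers have stopped.
- arm.pause(seconds).
- arm.solve_ik(position, orientation): joint angles nearest the present ones, or None.
- arm.observe(): the state.
- vision.snapshot(name): name is "scene" or "side" or "wrist"; returns a dict with "image" (420x560x3 uint8, red, green, blue), "z_map" (420x560 float32, m along the optical axis (not along the pixel's ray), 0 where there is no reading), "vertical_fov" (degrees; the focal length in pixels is half the picture's height over the tangent of half this angle, whatever the lens; pixels are square), "cx", "cy" (the principal point, pixels), "R" (3x3) and "t" (3): a world point X has camera coordinates R X + t; the wrist camera has in their place "tool_from_camera" (4x4, takes a point from camera to tool coordinates, whose origin is the TCP and whose axes are the flange's). Camera axes: x right, y down, z forward; pixel columns grow to the right and rows downward; lengths in m; the calibration is good to about 2 mm. A picture is of the moment at which its call begins: read the wrist's pose just before it.
A pose or a line that the arm cannot do raises arm.PlanningError and nothing moves.
- sign_off(): hands the job in; it is judged then, once.
The state is a dict: "t": time; "qpos": joint angles; "qvel": joint speeds; "tau": joint torques, N m; "tcp_pos": TCP position; "ee_rot": TCP orientation; "contact_force": force on the tool from outside, world axes, zero at the start; "ft_torque": the same for the moment, N m; "width": opening from 0.0 (shut) to 1.0 (fully open); "grip_force": force on a finger pad.
Only numpy, scipy, OpenCV 4.12 (cv2) and the standard library are available. Lean on these libraries where they do the work, as an engineer would, in place of code of your own. Each camera call takes 0.05 s, during which the arm holds its last target. There are 200 camera calls.

### The job

Bring the next cell under the reading head of the sample changer: with the fingertips, push the hand wheel round by its upright handle, clockwise as seen from above, through exactly one full turn, so that the handle stands at the red home mark again. Only push: do not grip the handle, do not push the wheel by its rim or turn the carousel by hand, and leave the loose things around the changer where they stand. Finish with the hand clear of everything.

Things in the scene. Friction and masses are not known exactly. Their poses are not given: they have to be found in the camera images.
- wheel (a joint): turn of the hand wheel about its vertical axis, rad: 0 at the start with the handle at the red home mark, growing clockwise as seen from above; 6.283 is one full turn. It has no stops; a push of about 3 N on the handle moves it, and dry friction keeps it where it is left (no spring, no coasting)
- wheel_center (a point): point on the wheel's vertical axis at the height of the middle of the handle (138.5 mm above the worktop). The wheel is horizontal: rim of 138 mm outer diameter whose top lies 110 mm above the worktop, hub top 111 mm (a small brass pin to 114 mm), on a grey drum of 176 mm diameter whose top is 85 mm above the worktop. All round and above the wheel it is free
- handle_mid (a point): middle of the upright handle, which stands on the rim 62 mm from the wheel's axis and turns with the wheel. The handle is a flat upright plate: 30 mm wide in the radial direction, 18 mm thick along the direction of travel, from 111 to 166 mm above the worktop; x points radially outward from the axis, y against the clockwise travel
- home_mark (a point): red tab 14 mm wide on the top edge of the grey drum, 71 to 97 mm from the axis (this point 76.5 mm from the axis, 87 mm above the worktop); the handle stands in its direction from the axis at the start. It may lie in any direction
- handle_push: the orange rear half of the handle (30 x 9 x 55 mm), whose broad face is the one to push for clockwise turning; origin at the handle's foot centre, 111 mm above the worktop, y pointing against the travel, so that the pushed face is at y = +9 mm
- handle_front: the black front half of the handle (30 x 9 x 55 mm), the leading side; same origin, its face is at y = -9 mm
- wheel_rim: dark steel rim, three spokes and hub of the wheel without the handle; origin on the axis 85 mm above the worktop
- changer: white sample changer housing, fixed to the worktop, 415 x 190 mm, top 45 mm high; origin under the wheel's axis, x pointing to the carousel (axis 195 mm away; aluminium disc of 170 mm diameter with six fixed cells, tops 103 mm above the worktop) and to the grey reading head beyond it (152 mm high, 240 to 314 mm from the wheel's axis)
- spare_cell: loose white capped sample cell, 46 mm wide, 45 mm high, right of the changer; origin under its centre
- grey_cup: loose grey cup, 67 mm wide, 48 mm high, right of the changer; origin under its centre
- white_cup: loose white cup, 53 mm wide, 36 mm high, left of the changer; origin under its centre
- red_cap_jar: loose small white jar with red cap, 44 mm wide, 75 mm high, left of the changer; origin under its centre
- tape: loose roll of yellow tape, 82 mm wide, 19 mm high, at the front right; origin under its centre
- carousel: aluminium disc with six fixed white cells (cell tops 103 mm above the worktop), geared to the wheel: it turns anticlockwise one sixth of the wheel's turn, 60 degrees for one full turn; origin on its axis 48 mm above the worktop

How it is judged:
By the outcome, as a careful person would: the job done as asked, in the order asked, and still so for the second after the job is handed in, with the robot touching nothing.
It also fails if it takes over 56 s, if anything falls off the work surface, if the arm or the gripper's body presses on something with over 40 N, if the wrist force passes 120 N, or if a joint passes its speed limit or range.

## Working session

There is one attempt and no reset: what is moved stays moved. The work goes in short steps, each a Python script; the robot and the scene stay as the last script left them, time stands still between calls to the robot, and variables do not carry over. Pictures are saved under pics/ and viewed, at most 10 in all, crops included, and the job is handed in when it is done.

```bash
mkdir -p pics; ls; python3 - <<'E'
from rig import arm, vision
import cv2, numpy as np
ims=[]
for n in ["scene","side"]:
    s=vision.snapshot(n); np.savez(n+".npz",**{k:v for k,v in s.items() if v is not None})
    cv2.imwrite(f"pics/{n}.png",s["image"][:,:,::-1])
    print(n,s["vertical_fov"],s["cx"],s["cy"],s["R"],s["t"])
o=arm.observe();print(o, arm.finger_overhang)
E
```

```text
pics
scene 47.16711483211212 276.7045894965413 212.930661052594 [[ 0.72729477 -0.68622395  0.0117902 ]
 [-0.52277465 -0.56503003 -0.63831632]
 [ 0.44468977  0.45808051 -0.76968387]] [-0.52274301  0.29367349  1.45525517]
side 47.835696755171504 279.85517488331726 205.31523061790557 [[ 0.03823341 -0.99915412 -0.01514085]
 [-0.82524928 -0.02302761 -0.564299  ]
 [ 0.56347301  0.03407005 -0.82543164]] [-0.17085957  0.53794057  1.12430605]
{'t': 0.1, 'qpos': array([ 1.08747343e+00,  5.28353100e-01,  1.43379781e+00, -1.41670578e-05,
        1.18138859e+00, -1.78496372e-01]), 'qvel': array([ 2.19374070e-03,  8.43846925e-05, -2.01115187e-03, -5.41514880e-04,
       -1.79118675e-04, -4.32698370e-04]), 'tau': array([-9.82426609e-04, -4.40985489e+01, -1.77150732e+01,  6.34740083e-02,
        5.34313009e-02, -5.27068130e-05]), 'tcp_pos': array([0.18725013, 0.59561771, 0.23567429]), 'ee_rot': array([-4.76866000e-01, -3.10456095e+00,  2.89830406e-03]), 'contact_force': array([-0.14387531, -0.414197  ,  0.03673414]), 'ft_torque': array([-0.05361262,  0.00376286,  0.04969878]), 'grip_force': 0.0, 'width': 0.9991115338241723} 0.014
```

View pics/scene.png

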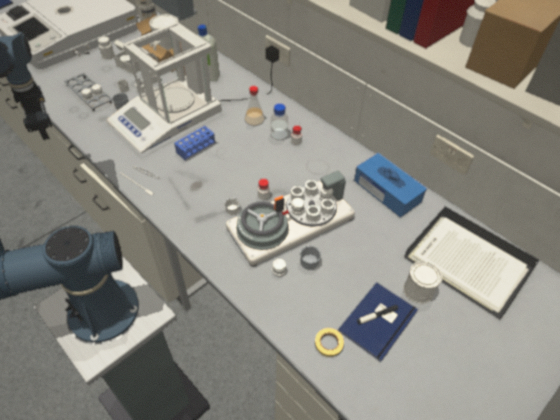

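View pics/side.png

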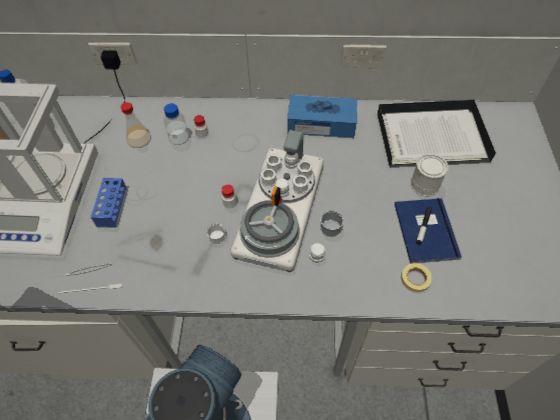

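Both views show the changer. In the side view the wheel is at about (269, 222), with the orange/black handle at (277, 196) toward the carousel. In the scene view the wheel is at (263, 222), with the handle at (280, 204). Next I'll measure them from the depth maps.

```bash
cat > h.py <<'E'
import numpy as np
def cloud(s):
    H,W=s["z_map"].shape; f=H/2/np.tan(np.radians(s["vertical_fov"])/2)
    v,u=np.mgrid[:H,:W]; z=s["z_map"]
    c=np.stack([(u-s["cx"])*z/f,(v-s["cy"])*z/f,z],-1)
    p=(c-s["t"])@s["R"]; p[z<=0]=np.nan
    return p
E
python3 - <<'E'
from h import *
import cv2
from scipy.optimize import least_squares
out=[]
for n,(u0,u1,v0,v1) in dict(side=(225,345,130,280),scene=(220,350,170,260)).items():
    s=dict(np.load(n+".npz")); p=cloud(s); im=s["image"].astype(int)
    uc,vc=dict(side=(269,222),scene=(263,222))[n]
    q=p[v0:v1,u0:u1].reshape(-1,3); c=im[v0:v1,u0:u1].reshape(-1,3)
    c0=p[vc,uc]; print(n,"hub",c0)
    d=np.hypot(*(q[:,:2]-c0[:2]).T)
    # rim top
    r=q[(abs(q[:,2]-.110)<.004)&(d<.08)&(d>.045)]
    f=least_squares(lambda x:np.hypot(r[:,0]-x[0],r[:,1]-x[1])-x[2],[*c0[:2],.06],loss="soft_l1",f_scale=.004)
    print("rim",len(r),r[:,2].mean(),f.x, "r range",np.percentile(np.hypot(*(r[:,:2]-f.x[:2]).T),[2,98]))
    # drum top
    dd=np.hypot(*(q[:,:2]-f.x[:2]).T)
    e=q[(abs(q[:,2]-.085)<.004)&(dd<.1)&(dd>.072)]
    if len(e)>20:
        g=least_squares(lambda x:np.hypot(e[:,0]-x[0],e[:,1]-x[1])-x[2],[*f.x[:2],.08],loss="soft_l1",f_scale=.004);print("drum",len(e),g.x)
    C=f.x[:2]
    near=dd<.12
    for nm,m in dict(top=near&(q[:,2]>.161)&(q[:,2]<.172),orange=near&(c[:,0]>170)&(c[:,1]>60)&(c[:,2]<80)&(c[:,1]<160)&(q[:,2]>.12),upr=near&(q[:,2]>.12)&(q[:,2]<.172),red=near&(c[:,0]>140)&(c[:,1]<60)&(c[:,2]<70)&(q[:,2]<.11)&(q[:,2]>.07)).items():
        if m.sum():
            k=q[m].mean(0);a=k[:2]-C;print(nm,m.sum(),k,"r",np.hypot(*a),"ang",np.degrees(np.arctan2(a[1],a[0])))
    w=q[(abs(q[:,2]-.045)<.004)]; print("housing",cv2.minAreaRect((w[:,:2]*1000).astype(np.float32)))
    for z in []:pass
    x0,y0,x1,y1=u0,v0,u1,v1
    cv2.imwrite(f"pics/{n}_c.png",cv2.resize(s["image"][v0:v1,u0:u1,::-1],None,fx=4,fy=4,interpolation=cv2.INTER_CUBIC))
a=cv2.imread("pics/side_c.png");b=cv2.imread("pics/scene_c.png")
cv2.imwrite("pics/both.png",cv2.resize(np.hstack([a[:360],b[:360]]),None,fx=.8,fy=.8))
E
```

```text
side hub [ 0.52447133 -0.12214996  0.10845973]
rim 323 0.10849414298063559 [ 0.53254888 -0.11969726  0.06131505] r range [0.05135216 0.0672693 ]
drum 329 [ 0.53463796 -0.11939315  0.07863656]
top 54 [ 0.59213773 -0.13773491  0.16458109] r 0.06225904061873061 ang -16.841156651236577
orange 19 [ 0.59449487 -0.13443176  0.16448209] r 0.06367426159729006 ang -13.379769517000597
upr 135 [ 0.58739139 -0.13745633  0.15066254] r 0.05764620995140766 ang -17.94296328414629
red 1 [ 0.62333661 -0.15184401  0.08620631] r 0.09631108474637368 ang -19.498388402824474
housing ((642.7669677734375, -150.24757385253906), (433.41070556640625, 334.8654479980469), 12.000589370727539)
scene hub [ 0.53246485 -0.13106857  0.09394516]
rim 317 0.10972688639978136 [ 0.53565884 -0.12102311  0.06173916] r range [0.04930388 0.06907146]
drum 226 [ 0.5369831  -0.11966997  0.07864867]
top 47 [ 0.59478739 -0.13817626  0.16621496] r 0.0615663622448353 ang -16.177404674474456
orange 12 [ 0.593356   -0.13640678  0.16749526] r 0.059712818246451846 ang -14.92933924996684
upr 132 [ 0.59225752 -0.13999437  0.15001324] r 0.05969354936282314 ang -18.530592729001242
red 1 [ 0.61215777 -0.14664968  0.08817707] r 0.08067718855688344 ang -18.52046438718205
housing ((629.552978515625, -158.18939208984375), (340.6638488769531, 429.3459167480469), 55.270469665527344)
```

View pics/side_c.png

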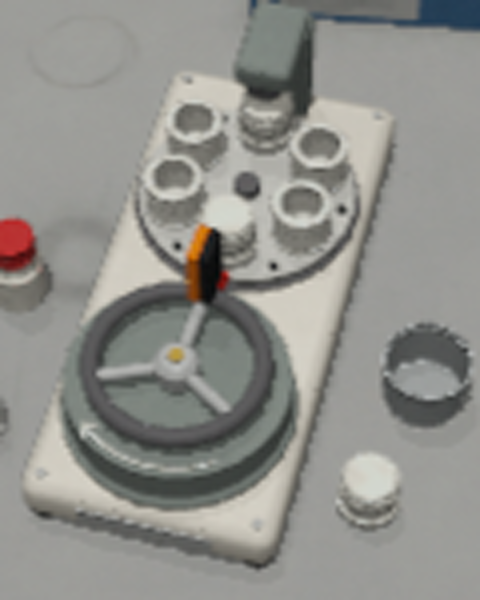

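```bash
cat >> h.py <<'E'
from scipy.spatial.transform import Rotation as Ro
def rv(phi): # tool down, tool x along heading phi (rad)
    c,s=np.cos(phi),np.sin(phi)
    return Ro.from_matrix(np.array([[c,s,0],[s,-c,0],[0,0,-1]])).as_rotvec()
E
python3 - <<'E'
from h import *
from rig import arm,move_gripper,vision
import cv2
o=arm.observe();p=o["tcp_pos"].copy();p[2]=.42
arm.move_l(p,rate=.25); move_gripper(0.0,10)
for d in range(-180,180,30):
    q=arm.solve_ik([.535,-.12,.42],rv(np.radians(d))); print(d,None if q is None else np.round(q,2))
arm.move_pose([.50,-.11,.40],rv(np.radians(0)))
o=arm.observe(); s=vision.snapshot("wrist")
np.savez("wrist.npz",pos=o["tcp_pos"],rot=o["ee_rot"],**s)
cv2.imwrite("pics/w0.png",s["image"][:,:,::-1]); print(o["t"],o["tcp_pos"],o["ee_rot"],o["qpos"],s["tool_from_camera"])
E
```

```text
-180 [-0.42  0.26  1.36 -0.    1.53 -2.  ]
-150 [-0.42  0.26  1.36 -0.    1.53 -2.52]
-120 None
-90 [-0.42  0.26  1.36 -0.    1.53  2.72]
-60 [-0.42  0.26  1.36  0.    1.53  2.19]
-30 [-0.42  0.26  1.36 -0.    1.53  1.67]
0 [-0.42  0.26  1.36 -0.    1.53  1.15]
30 [-0.42  0.26  1.36 -0.    1.53  0.62]
60 [-0.42  0.26  1.36  0.    1.53  0.1 ]
90 [-0.42  0.26  1.36 -0.    1.53 -0.42]
120 [-0.42  0.26  1.36 -0.    1.53 -0.95]
150 [-0.42  0.26  1.36  0.    1.53 -1.47]
5.2333 [ 0.50017452 -0.10932028  0.4000354 ] [-3.14142496e+00 -2.03572228e-03 -2.31111955e-04] [-4.33844872e-01  2.11539028e-01  1.47240397e+00  2.14822373e-04
  1.45758651e+00  1.13563114e+00] [[ 2.17707629e-04 -9.60140742e-01 -2.79516918e-01  7.70528811e-02]
 [ 9.99998630e-01  6.67767145e-04 -1.51491049e-03  2.63748679e-04]
 [ 1.64117950e-03 -2.79516206e-01  9.60139572e-01 -1.48970589e-01]
 [ 0.00000000e+00  0.00000000e+00  0.00000000e+00  1.00000000e+00]]
```

View pics/w0.png

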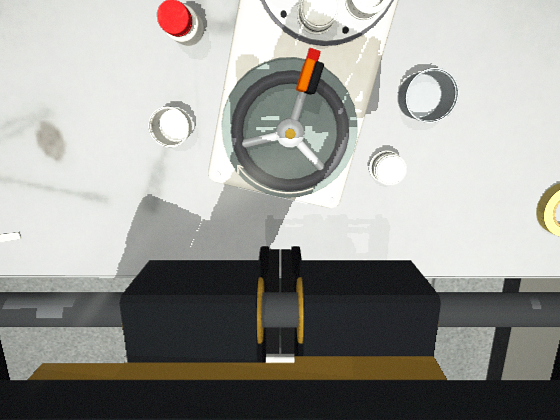

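The wrist view is clear. The hub pin is at (290, 132), the handle at (312, 75) with its orange rear on the left, and the red mark at (313, 54). I'll convert these to world coordinates.

```bash
cat >> h.py <<'E'
from scipy.optimize import least_squares
def measure(s,pos,rot,C0=np.array([.535,-.12])):
    s=dict(s); T=np.eye(4);T[:3,:3]=Ro.from_rotvec(rot).as_matrix();T[:3,3]=pos
    T=np.linalg.inv(T@s["tool_from_camera"]); s["R"]=T[:3,:3];s["t"]=T[:3,3]
    q=cloud(s).reshape(-1,3); c=s["image"].reshape(-1,3).astype(int)
    f=H=s["z_map"].shape[0]/2/np.tan(np.radians(s["vertical_fov"])/2)
    d=np.hypot(*(q[:,:2]-C0).T)
    r=q[(abs(q[:,2]-.108)<.006)&(d<.08)&(d>.045)]
    g=least_squares(lambda x:np.hypot(r[:,0]-x[0],r[:,1]-x[1])-x[2],[*C0,.06],loss="soft_l1",f_scale=.004).x
    C=g[:2]; print("rim",len(r),r[:,2].mean().round(4),g.round(4))
    dd=np.hypot(*(q[:,:2]-C).T); near=dd<.11
    R,G,B=c.T; z=q[:,2]
    for nm,m in dict(top=near&(z>.16)&(z<.172),orange=near&(z>.16)&(z<.172)&(R>150)&(B<90),red=near&(dd>.065)&(R>150)&(G<60)&(z<.1)&(z>.075)).items():
        if m.sum():
            k=q[m].mean(0);a=k[:2]-C;print(nm,m.sum(),k.round(4),"r",np.hypot(*a).round(4),"ang",np.degrees(np.arctan2(a[1],a[0])).round(2))
E
python3 - <<'E'
from h import *
s=dict(np.load("wrist.npz")); measure(s,s["pos"],s["rot"])
E
```

```text
rim 4014 0.1091 [ 0.5392 -0.1199  0.0608]
top 610 [ 0.5978 -0.1381  0.1664] r 0.0614 ang -17.21
orange 302 [ 0.5992 -0.1339  0.1664] r 0.0616 ang -13.12
red 112 [ 0.6251 -0.1469  0.0872] r 0.0901 ang -17.45
```

```bash
cat >> h.py <<'E'
C=np.array([.5378,-.1200]); TH0=np.radians(-17.3); Z=.141
def P(w,b,z=Z): # wheel angle w (rad, clockwise), TCP b behind the handle's mid-plane
    th=TH0-w; r=np.array([np.cos(th),np.sin(th)]); t=np.array([r[1],-r[0]])
    return np.append(C+.062*r-b*t,z)
E
python3 - <<'E'
from h import *
from rig import arm
phi=np.pi/2+TH0
arm.move_pose(P(0,.05,.27),rv(phi)); arm.move_l(P(0,.05),rate=.12)
arm.move_l(P(0,.027),rate=.05); arm.pause(.3)
print(arm.observe()["contact_force"])
print(arm.move_l(P(0,.016),rate=.008,f_stop=1.2))
o=arm.observe(); th=TH0;t=np.array([np.sin(th),-np.cos(th)])
b=-(o["tcp_pos"][:2]-P(0,0)[:2])@t
print(o["t"],o["tcp_pos"],"b",b,o["contact_force"],P(0,b))
np.savez("touch.npz",pos=o["tcp_pos"],b=b)
E
```

```text
[ 0.29560665  0.02797636 -0.67656031]
True
9.4 [ 0.60245858 -0.11952901  0.1404967 ] b 0.01967752166717309 [ 0.88526906  0.12260952 -0.27251531] [ 0.60284677 -0.11964992  0.141     ]
```

```bash
python3 - <<'E'
from h import *
from rig import arm
t=np.array([np.sin(TH0),-np.cos(TH0)])
def bb(): return -(arm.observe()["tcp_pos"][:2]-P(0,0)[:2])@t
fs=[]
for i in range(5): arm.pause(.05); fs.append(arm.observe()["contact_force"])
print("hold",bb(),np.mean(fs,0))
for k in range(5):
    b=bb(); r=arm.move_l(P(0,b-.001),rate=.008,f_stop=1.8)
    fs=[]
    for i in range(4): arm.pause(.05); fs.append(arm.observe()["contact_force"])
    F=np.mean(fs,0); print(r,bb(),F,"along",-F[:2]@t)
    if -F[:2]@t>1.2: break
o=arm.observe();np.savez("touch.npz",pos=o["tcp_pos"],b=bb());print(o["t"])
E
```

```text
hold 0.01986933650000693 [ 0.25619557 -0.00970556 -0.39114615]
True 0.01965898163289318 [ 0.00400018 -0.26963291 -0.40229917] along -0.2562453774672662
True 0.0197132210929182 [-0.05865406 -0.02054097 -0.05564055] along -0.037053958834472996
True 0.019740995646338657 [-0.49238136 -0.22349003 -0.27064922] along -0.35980136647265787
True 0.019784566298852082 [ 0.32642972 -0.82536343  0.87544497] along -0.6909526469286382
True 0.019796640083608465 [-0.00480443 -0.06470958 -0.01955648] along -0.06321088770839475
12.0667
```

```bash
python3 - <<'E'
from h import *
from rig import arm
t=np.array([np.sin(TH0),-np.cos(TH0)])
for b in np.arange(.0192,.0150,-.0005):
    arm.move_l(P(0,b),rate=.01); fs=[]
    for i in range(4): arm.pause(.03); fs.append(-arm.observe()["contact_force"][:2]@t)
    o=arm.observe(); br=-(o["tcp_pos"][:2]-P(0,0)[:2])@t
    print(round(b,4),round(br,5),np.round(fs,2))
    if np.mean(fs)>1.5: break
np.savez("touch.npz",pos=o["tcp_pos"],b=br,bc=b);print(o["t"])
E
```

```text
0.0192 0.01954 [3.23 2.53 2.57 2.64]
12.7583
```

```bash
cat >> h.py <<'E'
def push(arm,w0,w1,phi0,b=.0192,step=10):
    n=int(round((w1-w0)/step)); F=[]
    for w in np.linspace(w0,w1,n+1)[1:]:
        arm.move_l(P(np.radians(w),b),rv(np.radians(phi0-(w-w0))),rate=.06)
        th=TH0-np.radians(w); F.append(-arm.observe()["contact_force"][:2]@[np.sin(th),-np.cos(th)])
    print(np.round(F,1),arm.observe()["t"])
E
python3 - <<'E'
from h import *
from rig import arm,vision
import cv2
ph=90+np.degrees(TH0)
push(arm,0,150,ph)
w=np.radians(150)
arm.move_l(P(w,.045),rate=.15)
s=vision.snapshot("side"); cv2.imwrite("pics/s1.png",cv2.resize(s["image"][100:300,180:380,::-1],None,fx=3,fy=3))
print(arm.observe()["t"],arm.observe()["qpos"])
E
```

```text
[-0.2  0.  -0.4 -0.6  1.2  0.6  0.6  0.2  0.2  0.5  0.5  0.3  0.3  0.3
  1.4] 17.8833
18.2583 [-5.65601940e-01  5.28508532e-01  1.78892688e+00  4.87871090e-04
  8.25667590e-01  2.35407868e+00]
```

View pics/s1.png

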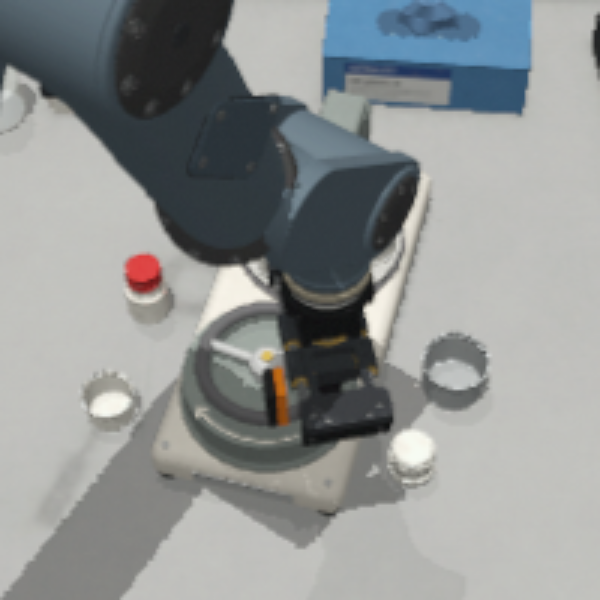

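The handle (orange/black, at about (275, 395)) followed to the front of the wheel, and nothing else moved. Next I flip the hand and push on.

```bash
python3 - <<'E'
from h import *
from rig import arm,vision
ph=90+np.degrees(TH0)
def flip(w,phi):
    w=np.radians(w)
    arm.move_pose(P(w,.045),rv(np.radians(phi))); arm.move_l(P(w,.0205),rate=.05)
flip(150,ph+30); push(arm,150,330,ph+30)
arm.move_l(P(np.radians(330),.045),rate=.15)
flip(330,ph+30); push(arm,330,357,ph+30,step=9)
arm.move_l(P(np.radians(357),.045),rate=.15)
E
```

```text
[-0.6  1.   0.  -0.3 -0.5 -0.2  0.6 -0.3  0.2  1.3  0.7 -0.5  0.2  0.6
 -0.2 -0.4 -0.5  0.1] 27.7167
[-0.2  0.2  0.1] 32.3083
```

```bash
python3 - <<'E'
from h import *
from rig import arm,vision
import cv2
ph=np.pi/2+TH0
arm.move_l(P(0,.030),rv(ph),rate=.12); arm.move_l(P(0,.0195),rate=.06); arm.pause(.15)
print(arm.observe()["tcp_pos"],np.load("touch.npz")["pos"])
arm.move_l(P(0,.05),rate=.15); arm.move_l(P(0,.05,.25),rate=.25)
arm.move_pose([.50,-.11,.40],rv(0))
o=arm.observe(); s=vision.snapshot("wrist")
measure(s,o["tcp_pos"],o["ee_rot"]); print(o["t"])
cv2.imwrite("pics/w1.png",cv2.resize(s["image"][:220,150:430,::-1],None,fx=2.5,fy=2.5))
E
```

```text
[ 0.60265878 -0.11982058  0.14097154] [ 0.60248025 -0.11967621  0.1408284 ]
rim 4057 0.1092 [ 0.5392 -0.1199  0.0609]
top 615 [ 0.5975 -0.1395  0.1664] r 0.0615 ang -18.59
orange 309 [ 0.5989 -0.1353  0.1664] r 0.0617 ang -14.44
red 125 [ 0.6249 -0.1463  0.0871] r 0.0898 ang -17.16
35.4167
```

View pics/w1.png

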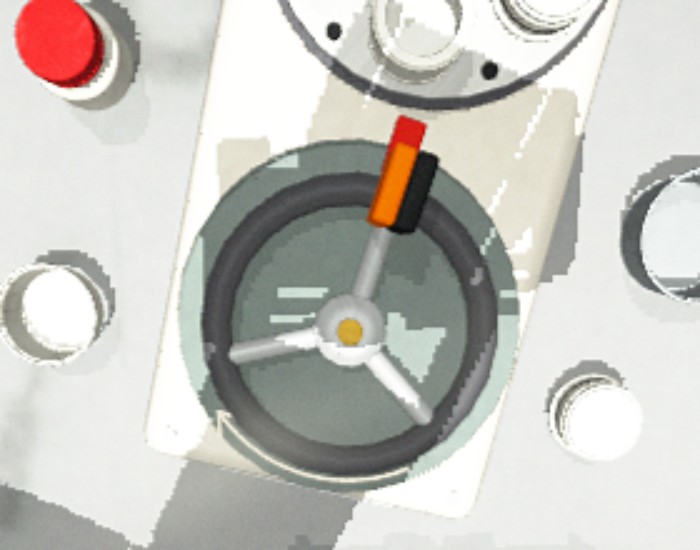

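The handle top now measures -18.6°, against -17.2° at the start, so it is 1.4° (about 1.5 mm) past the home direction. It still stands within the red mark's width of 14 mm. The loose things are where they were and the hand is clear, so I won't push backwards, and I'm handing it in.

```bash
python3 -c "
from rig import sign_off
print(sign_off())"
```

```text
the job is handed in; nothing more can be done
None
```

I pushed the wheel clockwise through one full turn by its handle and handed the job in at about 35 s; the handle stands at the red home mark about 1.4° (1.5 mm) past exact, and the hand is clear of everything.

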